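# Roll the clock weight up to its stop

## Task

Two bare brass clock weights lie at the foot of the two-lane wooden stand: slowly push the longer one up its lane with the fingertips, over the crest, until it rests against the stop board at the top, then let go of it and move clear. Keep the fingers against it all the way up so that it neither rolls back nor runs ahead, and never lift or carry it. Leave the shorter weight lying at the foot and the other things on the bench where they are.

Things in the scene. Friction and masses are not known exactly. Their poses are not given: they have to be found in the camera images.
- stand: Fixed wooden stand, 260 mm wide (y), two lanes side by side climbing along its x axis; y is left looking up them. Origin on the bench (z = 0) under the crease at the foot of the slope, half-way across. Lane centres at y = +62 and -62 mm; each lane 112 mm wide between rails 12 mm wide, 10 mm above the floor. Ledge behind the stop 30 mm high, to x = 265 mm. Wood on brass: friction about 0.6.
- crease (a point): point on the crease, the lowest line of the lane floors, half-way across: stand x = 0, 20 mm above the bench. From here the floor climbs at 9 degrees to the crest; towards the front it rises gently to 23.5 mm at stand x = -50 mm. The front end, at x = -54 mm, is open, with no rail or lip.
- crest (a point): point on the crest, half-way across: stand x = 140 mm, floor 42 mm above the bench. Beyond it the floor falls at 6 degrees to the stop, so a weight past the crest rolls home.
- stop_left (a point): point on the upright face of the stop board (20 mm thick, top 72 mm above the bench) over the middle of the left lane: stand x = 185, y = +62 mm, 60 mm above the bench; floor there 37.5 mm.
- stop_right (a point): the same point of the stop board over the middle of the right lane: stand x = 185, y = -62 mm, 60 mm above the bench.
- long_weight: The longer brass weight: loose cylinder, 44 mm diameter, 100 mm long, about 0.35 kg, lying across either lane in the crease. Origin at its centre, y axis along its length (x and z turn as it rolls). Rolls freely. Centre at the start: stand x = -1 mm, 42 mm above the bench; at rest against the stop: stand x = 163 mm, 62 mm above the bench.
- short_weight: The shorter brass weight: a loose cylinder 44 mm in diameter, 64 mm long, about 0.22 kg, in the crease of the other lane. Origin at its centre, y axis along its length. To be left there.
- wheel: loose brass clock wheel blank, a flat ring 36 mm across and 7 mm thick, lying on the ledge behind the stand's stop; origin under its centre. Bystander.
- loupe: loose black eyepiece loupe, a cone 34 mm across and 30 mm tall, standing on the ledge behind the stand's stop; origin under its centre. Bystander.
- screwdriver: loose small screwdriver, 130 mm long, lying beside the stand; origin under its middle. Bystander.
- oil: loose small amber oil jar with a black cap, 28 mm across, 55 mm tall, beside the stand; origin under its centre. Bystander.
- holder: loose green plastic movement ring, 90 mm across, 14 mm tall, lying beside the stand; origin under its centre. Bystander.
- tray: loose white parts tray, 90 x 120 x 20 mm, beside the stand; origin under its centre. Bystander.
- cup: loose black plastic cup, 60 mm across, 75 mm tall, beside the stand; origin under its centre. Bystander.
Things that resemble listed ones, but are neither listed nor needed, are in the scene too. Leave any pink look-alike of the long_weight alone.

How it is judged:
By the outcome, as a careful person would: the job done as asked, in the order asked, and still so for the second after the job is handed in, with the robot touching nothing.
It also fails if it takes over 43 s, if anything falls off the work surface, if the arm or the gripper's body presses on something with over 40 N, if the wrist force passes 120 N, or if a joint passes its speed limit or range.

## Robot

A 6-joint arm with a two-finger parallel gripper is mounted at the origin on the work surface. World frame = base frame: x ahead of the robot, y to its left, z up, the work surface at z = 0. Lengths are in mm, angles in rad, forces in N, time in s.
With the tool pointing down it reaches from about 300 to 775 mm from the base axis. Payload 14.6 kg.
Tool frame: the origin (TCP) lies between the finger pads; the fingertips stand 14 mm ahead of it and the grasp point (between the pads) lies 5 mm behind it; z points along the fingers, y is the line along which they close (so a half turn about z gives the same grasp; the last joint's range is limited). The gripper opens to 85 mm and grips with 20 to 120 N. Pads are 22 mm wide; open, the fingers measure 114 mm over their backs; the gripper's body (76 mm by 85 mm) begins 54 mm behind the grasp point. The pads swing forward as they close: fully open they stand 13 mm farther back than shut.
Start: joints at [1.262, 0.3, 1.521, -0, 1.321, -0.067], TCP at [131.696, 533.99, 245.281] pointing down, gripper open.
Joint ranges: [-3.03, 3.03], [-0.79, 2.21], [0.23, 2.52], [-1.04, 4.18], [0, 3.07], [-2.55, 2.55]. Speed limits (rad/s): [2.22, 2.22, 2.57, 3.14, 3.14, 3.14].

## Interface

Orientations are given as a unit quaternion [x, y, z, w].
In Python, from plant import ctrl, optics gives the robot as it stands. The module is installed in compiled form; this text tells all that it offers.
- The arm moves only by the tool arm_command, never from a script. Its argument "deltas" is a list of rows, each an object with "grip": the gripper's target within -1 to 1 (fully open at 1, half-way at 0, shut at -1); "travel": the shift along the tool's x, y, z in mm, a list of three; "delta_rot": the turn, a rotation vector about the tool's x, y, z in rad, a list of three. A call has 1 to 12 rows; each row shifts and turns the commanded pose from where the row before left it, along the tool's axes as they then stand; what a row does not reach is not made up. A row lasts 1/8 s, in which the tool goes at most 62.5 mm and 10.7 degrees, less where a joint would pass 70% of its speed; a pose out of reach is approached as far as the arm can. A call is refused whole if a number of a shift passes 62.5 or a number of a turn 0.188, either way. A call with a gripper value outside its range is refused whole. The fingers move at their own pace and stop on an object; the grip force is fixed at half the most. Time passes only in rows, so rows that do not move let the fingers close. It gives the time, the measured TCP pose, the force, the opening and the grip force at its end, in the units of the state.
- ctrl.observe(): the state, without advancing time (a new reading comes with each control period).
- optics.snapshot(name): name is "side" or "top" or "wrist"; returns a dict with "image" (400x640x3 uint8, red, green, blue), "camera_matrix" (3x3 intrinsics, pixels), "T" (4x4, takes a point from camera to world coordinates). Camera axes: x right, y down, z forward; pixel columns grow to the right and rows downward; lengths in mm; the calibration is good to about 2 mm. A picture is of the moment at which its call begins. There is no depth.
- ctrl.finish_job(): hands the job in; it is judged then, once.
The state is a dict: "t": time; "joint_pos": joint angles; "qvel": joint speeds; "joint_efforts": joint torques, N m; "tool_pos": TCP position; "tcp_rot": TCP orientation; "contact_force": force on the tool from outside, world axes, zero at the start; "ft_torque": the same for the moment, N m; "grip_width": finger opening in mm; "finger_force": force on a finger pad.
Only numpy, scipy, OpenCV 4.12 (cv2) and the standard library are available. Lean on these libraries where they do the work, as an engineer would, in place of code of your own. Each camera call takes 0.05 s, during which the arm holds its last target. There are 200 camera calls.

## Working session

There is one attempt and no reset: what is moved stays moved. The work goes in short steps, Python scripts to look and compute and a tool call to move; the robot and the scene stay as the last step left them, time stands still between calls to the robot, and variables do not carry over. Pictures are saved under pics/ and viewed, at most 11 in all, crops included, and the job is handed in when it is done.

Besides the shell and the picture viewer there is one more tool, called after ">>>" as name(argument=value, ...), one argument or row to a line, values as JSON. arm_command: Moves the arm, as the interface text tells. Its arguments: {"type":"object","properties":{"deltas":{"type":"array"}},"required":["deltas"]}

```bash
mkdir -p pics; python3 - <<'E'
from plant import ctrl, optics
import cv2, numpy as np
s=ctrl.observe(); print({k:np.round(v,3).tolist() for k,v in s.items()})
for n in("top","side"):
    d=optics.snapshot(n); cv2.imwrite(f"pics/{n}0.png",d["image"][:,:,::-1]); np.savez(f"{n}0.npz",**d)
    print(n,np.round(d["camera_matrix"],1).tolist(),np.round(d["T"],3).tolist())
E
```

```text
{'t': 0.0, 'joint_pos': [1.262, 0.301, 1.522, 0.0, 1.321, -0.067], 'qvel': [-0.001, 0.001, 0.001, 0.001, 0.001, 0.001], 'joint_efforts': [-0.001, -54.351, -36.179, -0.0, 0.004, -0.0], 'tool_pos': [131.626, 533.787, 244.683], 'tcp_rot': [0.121, 0.993, -0.001, -0.0], 'contact_force': [-0.243, -0.52, 0.62], 'ft_torque': [-0.003, 0.031, -0.073], 'finger_force': 0.0, 'grip_width': 84.885}
top [[481.1, 0.0, 323.5], [0.0, 481.1, 198.6], [0.0, 0.0, 1.0]] [[-0.003, -0.996, 0.085, 437.541], [-1.0, 0.003, 0.007, 9.307], [-0.008, -0.085, -0.996, 1001.62], [0.0, 0.0, 0.0, 1.0]]
side [[429.9, 0.0, 322.6], [0.0, 429.9, 200.4], [0.0, 0.0, 1.0]] [[0.913, -0.285, 0.292, 279.784], [-0.408, -0.635, 0.656, -556.588], [-0.002, -0.718, -0.696, 676.835], [0.0, 0.0, 0.0, 1.0]]
```

View pics/top0.png

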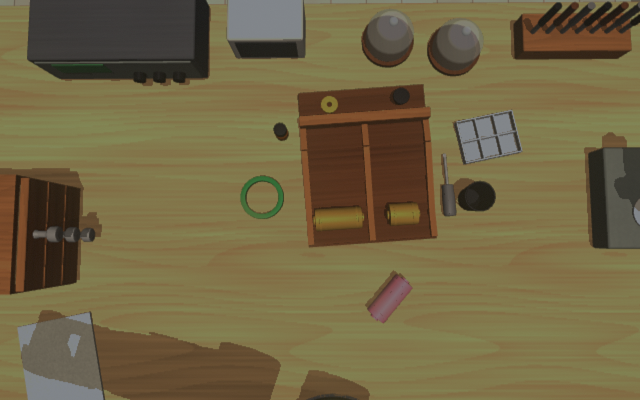

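View pics/side0.png

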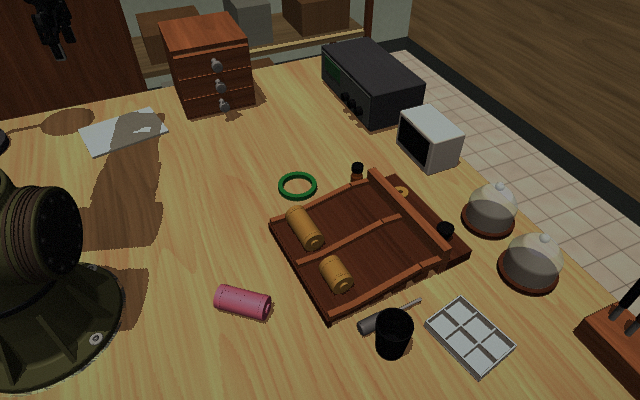

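The top view shows a brass weight at about (338,218) in the left lane and a brass one at (403,213) in the right lane. The pink look-alike is off the stand at (390,298), and the stand climbs towards image top (+x). The left weight looks longer, so I'll measure it and check in a crop.

```bash
cat > h.py <<'E'
import numpy as np, cv2
def ray(d,px,z):
    K,T=d["camera_matrix"],d["T"]
    r=T[:3,:3]@np.linalg.solve(K,[px[0],px[1],1.]); o=T[:3,3]
    return o+r*(z-o[2])/r[2]
def blobs(im,roi,lo=(18,140,90),hi=(30,255,255),amin=200):
    x0,y0,x1,y1=roi
    m=cv2.inRange(cv2.cvtColor(im[y0:y1,x0:x1],cv2.COLOR_RGB2HSV),lo,hi)
    m=cv2.morphologyEx(m,cv2.MORPH_CLOSE,np.ones((5,5)))
    cs,_=cv2.findContours(m,cv2.RETR_EXTERNAL,cv2.CHAIN_APPROX_NONE)
    return [c+np.array([x0,y0]) for c in cs if cv2.contourArea(c)>amin]
E
python3 - <<'E'
from h import *
d=np.load("top0.npz"); im=d["image"]
hsv=cv2.cvtColor(im,cv2.COLOR_RGB2HSV)
for p in((338,218),(403,213),(338,180),(400,180),(309,220),(366,180),(360,116)): print(p,hsv[p[1],p[0]])
for c in blobs(im,(300,150,435,240)):
    w=np.array([ray(d,p[0],42.) for p in c])[:,:2].astype(np.float32)
    r=cv2.minAreaRect(w); print(cv2.minAreaRect(c),r,np.round(cv2.boxPoints(r)).tolist())
cv2.imwrite("pics/crop0.png",cv2.resize(im[75:255,290:450,::-1],None,fx=3.3,fy=3.3,interpolation=cv2.INTER_CUBIC))
E
```

```text
(338, 218) [ 26 152 129]
(403, 213) [ 27 152 129]
(338, 180) [ 11 165  82]
(400, 180) [ 11 160  83]
(309, 220) [ 12 167 127]
(366, 180) [ 12 167 127]
(360, 116) [ 13 163 130]
((338.0017395019531, 218.52931213378906), (19.495712280273438, 50.324771881103516), 86.633544921875) ((479.1282958984375, -12.5394287109375), (38.88584899902344, 100.38580322265625), 3.192979574203491) [[457.0, 36.0], [463.0, -64.0], [501.0, -62.0], [496.0, 39.0]]
((403.1128845214844, 213.80545043945312), (19.462024688720703, 32.06243896484375), 86.42366790771484) ((488.16510009765625, -142.43878173828125), (38.81227493286133, 63.93380355834961), 3.408423662185669) [[467.0, -112.0], [471.0, -176.0], [509.0, -173.0], [506.0, -109.0]]
```

View pics/crop0.png

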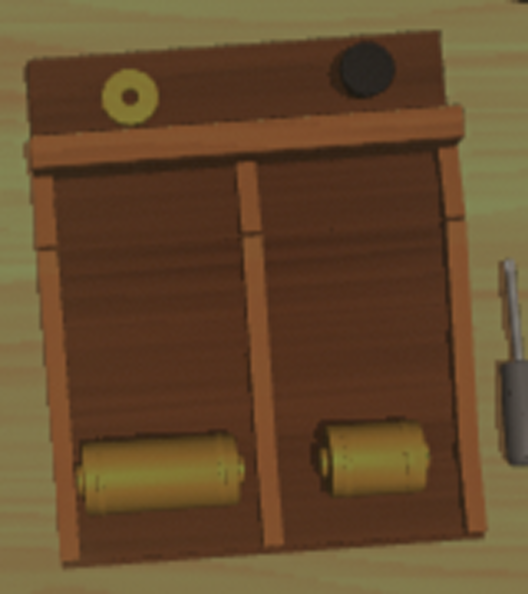

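The crop shows the left brass weight at px (338,218), which measures 100.4 mm, so it is long_weight. The right one at (403,214) measures 63.9 mm, so it is short_weight. The pink one is off the stand. Next I'll get the stand yaw from the rails.

```bash
python3 - <<'E'
from h import *
from scipy.spatial.transform import Rotation as R
from plant import ctrl
d=np.load("top0.npz"); im=d["image"]
c=lambda x,y:(290+x/3.3-.35,75+y/3.3-.35)
f=lambda p,z:ray(d,c(*p),z)
a=f((273,547),33.5);b=f((255,233),52.);e=f((247,163),48.)
s=[f((68,565),33.5),f((477,537),33.5)]
t=[f((30,140),72),f((462,108),72)]; u=[f((33,172),72),f((463,139),72)]
print(a,b,e); 
for p,q in((a,b),(a,e)): print("rail yaw",np.degrees(np.arctan2(q[1]-p[1],q[0]-p[0])),np.linalg.norm((q-p)[:2]))
for p,q in(s,t,u): v=p-q; print(p,q,"yaw",np.degrees(np.arctan2(-v[0],v[1])),np.linalg.norm(v[:2]))
# side view of long weight
d2=np.load("side0.npz")
for cc in blobs(d2["image"],(265,190,370,310),(12,140,90)):
    r=cv2.minAreaRect(cc); print(r, ray(d2,r[0],46.))
print(R.from_quat(ctrl.observe()["tcp_rot"]).as_matrix().round(3))
E
```

```text
[435.42381474 -81.34938757  33.5       ] [624.94327179 -70.85437787  52.        ] [669.04830605 -66.75670973  48.        ]
rail yaw 3.16962822508137 189.8098254267434
rail yaw 3.5741716768036906 234.07979234664703
[424.86541952  43.13762924  33.5       ] [ 441.14264797 -205.11850734   33.5       ] yaw 3.751301065511479 248.78918288325022
[677.75591588  64.38109286  72.        ] [ 695.99759796 -193.29346107   72.        ] yaw 4.049412621439885 258.3194431476952
[658.34460001  62.56109566  72.        ] [ 677.17305479 -193.48704549   72.        ] yaw 4.205665383934584 256.7394813713028
((334.82586669921875, 270.9213562011719), (33.38993453979492, 21.411956787109375), 57.9946174621582) [ 489.84101853 -137.71314982   46.        ]
((304.1306457519531, 223.0343017578125), (42.90325164794922, 25.01789093017578), 51.58194351196289) [484.03868028  -6.11173694  46.        ]
[[-0.971  0.239 -0.   ]
 [ 0.239  0.971 -0.001]
 [ 0.    -0.001 -1.   ]]
```

Stand yaw is about 3.8°, its origin about (485,-78), and the long weight about (480,-12). Next I'll turn the tool square to the stand, half-close the fingers and move over the foot of the left lane.

>>> arm_command(
  deltas=[
    {"grip":0,"travel":[0,0,0],"delta_rot":[0,0,-0.154]},
    {"grip":0,"travel":[0,0,0],"delta_rot":[0,0,-0.153]},
    {"grip":0,"travel":[-18,-40,0],"delta_rot":[0,0,0]},
    {"grip":0,"travel":[-18,-40,0],"delta_rot":[0,0,0]},
    {"grip":0,"travel":[-18,-40,0],"delta_rot":[0,0,0]},
    {"grip":0,"travel":[-18,-40,0],"delta_rot":[0,0,0]},
    {"grip":0,"travel":[-18,-40,0],"delta_rot":[0,0,0]},
    {"grip":0,"travel":[-18,-40,0],"delta_rot":[0,0,0]},
    {"grip":0,"travel":[-18,-40,0],"delta_rot":[0,0,0]},
    {"grip":0,"travel":[-18,-40,0],"delta_rot":[0,0,0]},
    {"grip":0,"travel":[-18,-40,0],"delta_rot":[0,0,0]},
    {"grip":0,"travel":[-18,-40,0],"delta_rot":[0,0,0]},
  ],
)

```text
t: 1.6
tool_pos: [337.7, 145.2, 245.2]
tcp_rot: [-0.033, 0.999, 0.0, 0.0]
contact_force: [0.6, 0.0, 0.5]
grip_width: 42.4
finger_force: 0.0
```

>>> arm_command(
  deltas=[
    {"grip":0,"travel":[-17,-34,0],"delta_rot":[0,0,0]},
    {"grip":0,"travel":[-17,-34,0],"delta_rot":[0,0,0]},
    {"grip":0,"travel":[-17,-34,0],"delta_rot":[0,0,0]},
    {"grip":0,"travel":[-17,-33,0],"delta_rot":[0,0,0]},
    {"grip":0,"travel":[-16,-33,0],"delta_rot":[0,0,0]},
    {"grip":0,"travel":[0,0,30],"delta_rot":[0,0,0]},
    {"grip":0,"travel":[0,0,40],"delta_rot":[0,0,0]},
    {"grip":0,"travel":[0,0,40],"delta_rot":[0,0,0]},
    {"grip":0,"travel":[0,0,20],"delta_rot":[0,0,0]},
    {"grip":0,"travel":[0,0,0],"delta_rot":[0,0,0]},
  ],
)

```text
t: 2.85
tool_pos: [431.4, -15.5, 114.2]
tcp_rot: [-0.033, 0.999, 0.0, -0.002]
contact_force: [0.3, -0.9, 0.5]
grip_width: 42.7
finger_force: 0.0
```

```bash
python3 - <<'E'
from plant import ctrl, optics
import cv2
a=optics.snapshot("side")["image"][170:330,220:420,::-1]; b=optics.snapshot("wrist")["image"][:,:,::-1]
a=cv2.resize(a,(500,400)); b=cv2.resize(b,(300,188))
im=cv2.copyMakeBorder(b,0,212,0,0,cv2.BORDER_CONSTANT); cv2.imwrite("pics/c1.png",cv2.hconcat([a,im]))
s=ctrl.observe(); print(s["tool_pos"],s["contact_force"],s["grip_width"])
E
```

```text
[432.43501318 -15.6312476  115.93566357] [-0.3282347  -1.34659728  0.26394458] 42.773400100120384
```

View pics/c1.png

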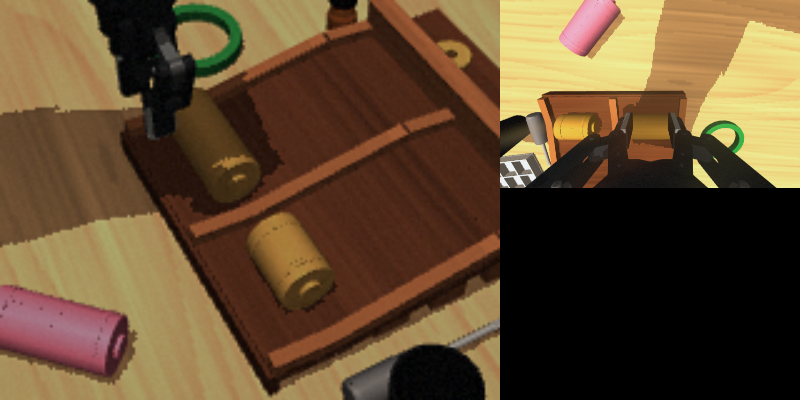

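The side view shows the fingers (crop ~(165,120)) above the foot of the left lane, just in front of the long weight (~(215,150)), and the wrist view has them centred on it. Next is the descent to tip height, about 8–10 mm above the lane floor.

>>> arm_command(
  deltas=[
    {"grip":0,"travel":[0,0,25],"delta_rot":[0,0,0]},
    {"grip":0,"travel":[0,0,20],"delta_rot":[0,0,0]},
    {"grip":0,"travel":[0,0,12],"delta_rot":[0,0,0]},
    {"grip":0,"travel":[0,0,8],"delta_rot":[0,0,0]},
    {"grip":0,"travel":[0,0,4],"delta_rot":[0,0,0]},
    {"grip":0,"travel":[0,0,0],"delta_rot":[0,0,0]},
  ],
)

```text
t: 3.7
tool_pos: [432.3, -15.6, 46.5]
tcp_rot: [-0.033, 0.999, -0.0, 0.0]
contact_force: [0.6, 0.4, 0.7]
grip_width: 42.8
finger_force: 0.0
```

```bash
python3 - <<'E'
from plant import ctrl, optics
import cv2
a=optics.snapshot("side")["image"][190:270,260:360,::-1]
cv2.imwrite("pics/c2.png",cv2.resize(a,(600,480),interpolation=cv2.INTER_CUBIC))
s=ctrl.observe(); print(s["t"],s["tool_pos"],s["contact_force"],s["grip_width"])
E
```

```text
3.75 [432.34327151 -15.61744956  46.61917727] [-0.79378341 -0.20560452 -0.20425301] 43.04136029882342
```

View pics/c2.png

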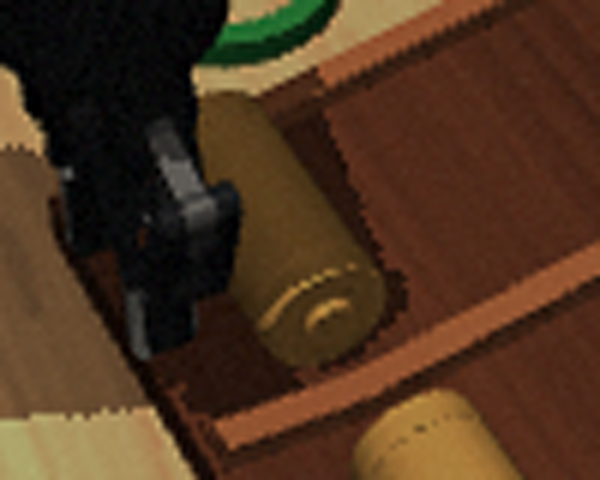

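The fingers are down in the lane at (160,320) in the crop, just short of the weight, with nothing touching. I'll creep to contact.

>>> arm_command(
  deltas=[
    {"grip":0,"travel":[-2,0,0],"delta_rot":[0,0,0]},
    {"grip":0,"travel":[-2,0,0],"delta_rot":[0,0,0]},
    {"grip":0,"travel":[-2,0,0],"delta_rot":[0,0,0]},
    {"grip":0,"travel":[-2,0,0],"delta_rot":[0,0,0]},
    {"grip":0,"travel":[-1,0,0],"delta_rot":[0,0,0]},
    {"grip":0,"travel":[-1,0,0],"delta_rot":[0,0,0]},
    {"grip":0,"travel":[-1,0,0],"delta_rot":[0,0,0]},
    {"grip":0,"travel":[-1,0,0],"delta_rot":[0,0,0]},
  ],
)

```text
t: 4.75
tool_pos: [444.2, -14.8, 46.3]
tcp_rot: [-0.033, 0.999, -0.0, 0.0]
contact_force: [1.2, 0.6, -0.5]
grip_width: 42.9
finger_force: 0.0
```

```bash
cat > w.py <<'E'
from plant import ctrl, optics
from h import *
import sys
z=float(sys.argv[1])
d=optics.snapshot("top"); cv2.imwrite(f"pics/top_{sys.argv[2]}.png",d["image"][75:255,290:450,::-1])
for c in blobs(d["image"],(300,90,435,240),(20,130,40),amin=60):
    r=cv2.minAreaRect(c); p=ray(d,r[0],z); v=p[:2]-[485,-78]
    print("px",np.round(r[0]),np.round(r[1]),"stand xy",np.round([v@[.998,.066],v@[-.066,.998]],1))
s=ctrl.observe(); v=s["tool_pos"][:2]-[485,-78]
print("tcp stand",np.round([v@[.998,.066],v@[-.066,.998],s["tool_pos"][2]],1),"F",np.round(s["contact_force"],1),s["t"])
E
python3 w.py 42 a
```

```text
px [403. 213.] [32. 10.] stand xy [  0.5 -64.4]
px [329. 104.] [16. 16.] stand xy [232.3  67.4]
tcp stand [-36.5  65.7  46.3] F [ 0.1 -0.2 -0.2] 4.8
```

>>> arm_command(
  deltas=[
    {"grip":0,"travel":[-1,0,0],"delta_rot":[0,0,0]},
    {"grip":0,"travel":[-1,0,0],"delta_rot":[0,0,0]},
    {"grip":0,"travel":[-1,0,0],"delta_rot":[0,0,0]},
    {"grip":0,"travel":[-1.5,0,-0.2],"delta_rot":[0,0,0]},
    {"grip":0,"travel":[-1.5,0,-0.2],"delta_rot":[0,0,0]},
    {"grip":0,"travel":[-1.5,0,-0.2],"delta_rot":[0,0,0]},
    {"grip":0,"travel":[-1.5,0,-0.2],"delta_rot":[0,0,0]},
    {"grip":0,"travel":[-1.5,0,-0.2],"delta_rot":[0,0,0]},
    {"grip":0,"travel":[-1.5,0,-0.2],"delta_rot":[0,0,0]},
  ],
)

```text
t: 5.92
tool_pos: [454.8, -14.0, 47.4]
tcp_rot: [-0.033, 0.999, 0.0, -0.002]
contact_force: [-13.5, 0.1, 11.8]
grip_width: 43.0
finger_force: 6.8
```

```bash
python3 w.py 42 b; python3 - <<'E'
from plant import optics
import cv2
a=optics.snapshot("side")["image"][160:280,260:420,::-1]
cv2.imwrite("pics/c3.png",cv2.resize(a,(800,600),interpolation=cv2.INTER_CUBIC))
E
```

```text
px [403. 213.] [32. 10.] stand xy [  0.5 -64.4]
px [329. 104.] [16. 16.] stand xy [232.3  67.4]
tcp stand [-25.7  65.9  47.4] F [-10.8  -1.3   9.9] 5.975
```

View pics/c3.png

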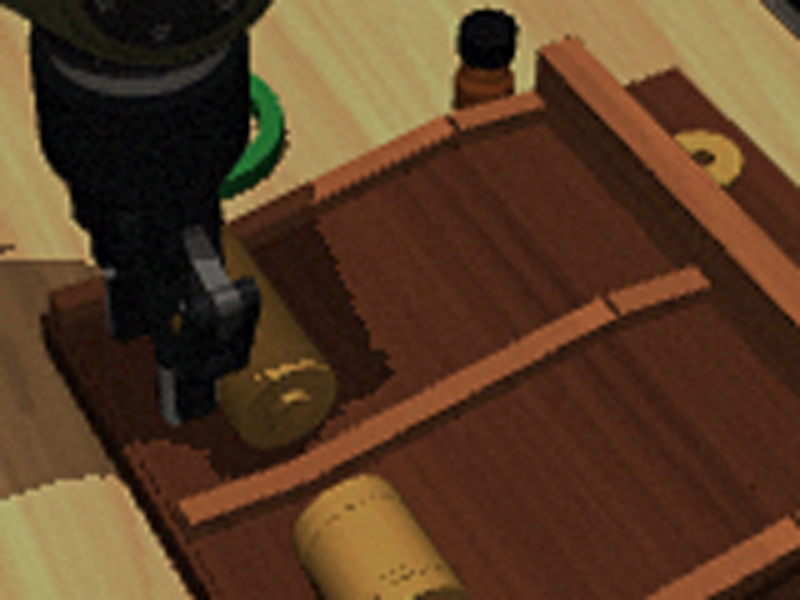

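The weight (crop ~(280,390)) is against the fingers and has begun to move up. The load is steady at about 15 N, from finger friction. I'll keep pushing along the 9° slope.

>>> arm_command(
  deltas=[
    {"grip":0,"travel":[-2,0,-0.3],"delta_rot":[0,0,0]},
    {"grip":0,"travel":[-2,0,-0.3],"delta_rot":[0,0,0]},
    {"grip":0,"travel":[-2,0,-0.3],"delta_rot":[0,0,0]},
    {"grip":0,"travel":[-2,0,-0.3],"delta_rot":[0,0,0]},
    {"grip":0,"travel":[-2,0,-0.3],"delta_rot":[0,0,0]},
    {"grip":0,"travel":[-2,0,-0.3],"delta_rot":[0,0,0]},
    {"grip":0,"travel":[-2,0,-0.3],"delta_rot":[0,0,0]},
    {"grip":0,"travel":[-2,0,-0.3],"delta_rot":[0,0,0]},
    {"grip":0,"travel":[-2,0,-0.3],"delta_rot":[0,0,0]},
    {"grip":0,"travel":[-2,0,-0.3],"delta_rot":[0,0,0]},
  ],
)

```text
t: 7.28
tool_pos: [474.9, -12.7, 50.4]
tcp_rot: [-0.033, 0.999, 0.0, -0.002]
contact_force: [-12.7, -0.7, 10.3]
grip_width: 42.6
finger_force: 6.1
```

```bash
python3 w.py 48 c; python3 - <<'E'
from plant import optics
import cv2
a=optics.snapshot("side")["image"][160:280,260:420,::-1]
b=optics.snapshot("top")["image"][75:255,290:450,::-1]
cv2.imwrite("pics/c4.png",cv2.hconcat([cv2.resize(a,(440,330)),cv2.resize(b,(293,330))]))
E
```

```text
px [403. 213.] [32. 10.] stand xy [  0.2 -63.4]
px [329. 104.] [16. 16.] stand xy [230.6  67.6]
tcp stand [-5.4 65.8 50.5] F [-9.1 -0.4  7. ] 7.325
```

View pics/c4.png

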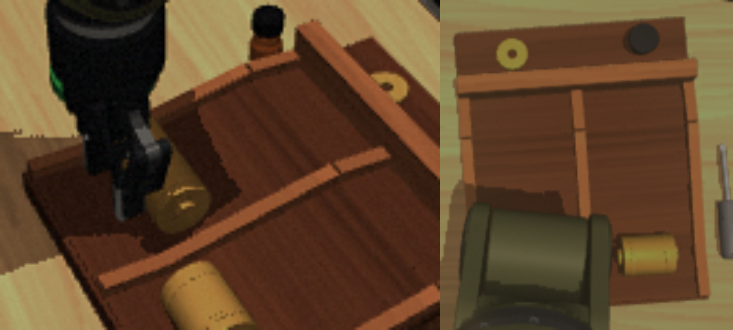

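The weight (side crop ~(180,190)) is moving up square, the fingers are behind it and the short weight hasn't moved. I'll continue.

>>> arm_command(
  deltas=[
    {"grip":0,"travel":[-2.5,0,-0.4],"delta_rot":[0,0,0]},
    {"grip":0,"travel":[-2.5,0,-0.4],"delta_rot":[0,0,0]},
    {"grip":0,"travel":[-2.5,0,-0.4],"delta_rot":[0,0,0]},
    {"grip":0,"travel":[-2.5,0,-0.4],"delta_rot":[0,0,0]},
    {"grip":0,"travel":[-2.5,0,-0.4],"delta_rot":[0,0,0]},
    {"grip":0,"travel":[-2.5,0,-0.4],"delta_rot":[0,0,0]},
    {"grip":0,"travel":[-2.5,0,-0.4],"delta_rot":[0,0,0]},
    {"grip":0,"travel":[-2.5,0,-0.4],"delta_rot":[0,0,0]},
    {"grip":0,"travel":[-2.5,0,-0.4],"delta_rot":[0,0,0]},
    {"grip":0,"travel":[-2.5,0,-0.4],"delta_rot":[0,0,0]},
    {"grip":0,"travel":[-2.5,0,-0.4],"delta_rot":[0,0,0]},
    {"grip":0,"travel":[-2.5,0,-0.4],"delta_rot":[0,0,0]},
  ],
)

```text
t: 8.93
tool_pos: [505.0, -10.8, 55.2]
tcp_rot: [-0.033, 0.999, 0.0, -0.001]
contact_force: [-9.8, 0.5, 7.2]
grip_width: 42.6
finger_force: 5.2
```

>>> arm_command(
  deltas=[
    {"grip":0,"travel":[-2.5,0,-0.4],"delta_rot":[0,0,0]},
    {"grip":0,"travel":[-2.5,0,-0.4],"delta_rot":[0,0,0]},
    {"grip":0,"travel":[-2.5,0,-0.4],"delta_rot":[0,0,0]},
    {"grip":0,"travel":[-2.5,0,-0.4],"delta_rot":[0,0,0]},
    {"grip":0,"travel":[-2.5,0,-0.4],"delta_rot":[0,0,0]},
    {"grip":0,"travel":[-2.5,0,-0.4],"delta_rot":[0,0,0]},
    {"grip":0,"travel":[-2.5,0,-0.4],"delta_rot":[0,0,0]},
    {"grip":0,"travel":[-2.5,0,-0.4],"delta_rot":[0,0,0]},
    {"grip":0,"travel":[-2.5,0,-0.4],"delta_rot":[0,0,0]},
    {"grip":0,"travel":[-2.5,0,-0.4],"delta_rot":[0,0,0]},
    {"grip":0,"travel":[-2.5,0,-0.4],"delta_rot":[0,0,0]},
    {"grip":0,"travel":[-2.5,0,-0.4],"delta_rot":[0,0,0]},
  ],
)

```text
t: 10.42
tool_pos: [535.0, -8.8, 60.0]
tcp_rot: [-0.033, 0.999, 0.0, -0.001]
contact_force: [-10.6, -1.7, 8.1]
grip_width: 43.0
finger_force: 5.2
```

```bash
python3 w.py 48 c; python3 - <<'E'
from plant import optics
import cv2,numpy as np
d=optics.snapshot("side");np.savez("side5.npz",**d)
a=d["image"][150:250,280:400,::-1]
cv2.imwrite("pics/c5.png",cv2.resize(a,(600,500),interpolation=cv2.INTER_CUBIC))
E
```

```text
px [403. 214.] [ 9. 32.] stand xy [ -0.8 -63.3]
px [329. 104.] [16. 16.] stand xy [230.6  67.6]
tcp stand [54.8 65.7 60.1] F [-8.4 -0.1  7.3] 10.475
```

View pics/c5.png

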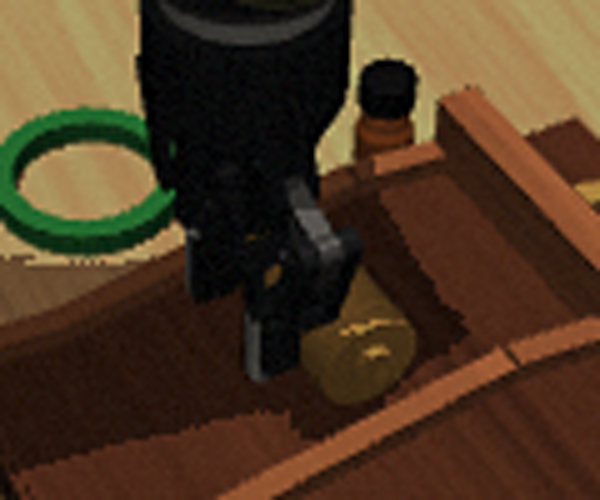

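The fingers at (270,340) are behind the weight at (360,340), which is well up the slope and square. I'll work out its stand x from the end knob at crop (376,352), px (355.2,220.4).

```bash
python3 - <<'E'
from h import *
d=np.load("side5.npz")
for px,z in(((355.2,220.4),56.),):
    v=ray(d,px,z)[:2]-[485,-78]; print(v@[.998,.066],v@[-.066,.998])
d=np.load("side0.npz")  # knob at start, crop of c2: not the same frame; long weight end
v=ray(d,(315,244),42.)[:2]-[485,-78]; print(v@[.998,.066],v@[-.066,.998])
E
```

```text
92.43620360092642 22.284749867660167
-0.4033684285636423 16.084001750766777
```

>>> arm_command(
  deltas=[
    {"grip":0,"travel":[-2.5,0,-0.4],"delta_rot":[0,0,0]},
    {"grip":0,"travel":[-2.5,0,-0.4],"delta_rot":[0,0,0]},
    {"grip":0,"travel":[-2.5,0,-0.4],"delta_rot":[0,0,0]},
    {"grip":0,"travel":[-2.5,0,-0.4],"delta_rot":[0,0,0]},
    {"grip":0,"travel":[-2.5,0,-0.4],"delta_rot":[0,0,0]},
    {"grip":0,"travel":[-2.5,0,-0.4],"delta_rot":[0,0,0]},
    {"grip":0,"travel":[-2.5,0,-0.4],"delta_rot":[0,0,0]},
    {"grip":0,"travel":[-2.5,0,-0.4],"delta_rot":[0,0,0]},
    {"grip":0,"travel":[-2.5,0,-0.4],"delta_rot":[0,0,0]},
    {"grip":0,"travel":[-2.5,0,-0.4],"delta_rot":[0,0,0]},
    {"grip":0,"travel":[-2.5,0,-0.4],"delta_rot":[0,0,0]},
    {"grip":0,"travel":[-2.5,0,-0.4],"delta_rot":[0,0,0]},
  ],
)

```text
t: 12.02
tool_pos: [565.0, -6.9, 64.9]
tcp_rot: [-0.033, 0.999, 0.0, -0.001]
contact_force: [-10.5, -0.6, 8.2]
grip_width: 42.5
finger_force: 5.2
```

>>> arm_command(
  deltas=[
    {"grip":0,"travel":[-2.5,0,-0.4],"delta_rot":[0,0,0]},
    {"grip":0,"travel":[-2.5,0,-0.4],"delta_rot":[0,0,0]},
    {"grip":0,"travel":[-2.5,0,-0.4],"delta_rot":[0,0,0]},
    {"grip":0,"travel":[-2,0,-0.3],"delta_rot":[0,0,0]},
    {"grip":0,"travel":[-2,0,-0.3],"delta_rot":[0,0,0]},
  ],
)

```text
t: 12.65
tool_pos: [576.5, -6.2, 66.7]
tcp_rot: [-0.033, 0.999, 0.0, -0.001]
contact_force: [-10.7, -0.6, 9.5]
grip_width: 42.6
finger_force: 5.5
```

```bash
python3 w.py 48 d; python3 - <<'E'
from plant import optics
import cv2,numpy as np
d=optics.snapshot("side");np.savez("side6.npz",**d)
a=d["image"][140:240,310:430,::-1]
cv2.imwrite("pics/c6.png",cv2.resize(a,(720,600),interpolation=cv2.INTER_CUBIC))
E
```

```text
px [403. 214.] [ 9. 32.] stand xy [ -0.8 -63.3]
px [329. 104.] [16. 16.] stand xy [230.6  67.6]
tcp stand [96.3 65.7 66.8] F [-9.4 -1.   8.8] 12.7
```

View pics/c6.png

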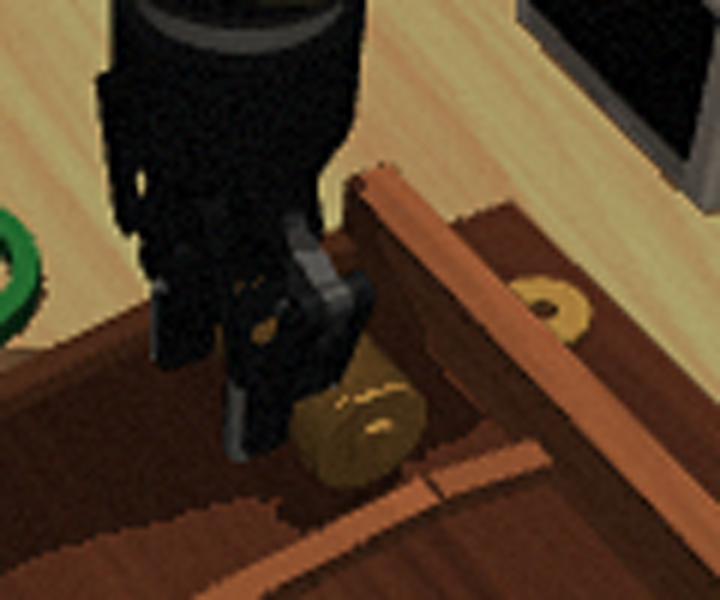

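The weight at crop (360,430) is just short of the crest notch at (430,490), with the fingers on it and the stop ahead. I'll push over the crest, follow it a little faster, and stop short of full contact.

>>> arm_command(
  deltas=[
    {"grip":0,"travel":[-2,0,-0.3],"delta_rot":[0,0,0]},
    {"grip":0,"travel":[-2,0,-0.3],"delta_rot":[0,0,0]},
    {"grip":0,"travel":[-2,0,-0.3],"delta_rot":[0,0,0]},
    {"grip":0,"travel":[-2,0,-0.2],"delta_rot":[0,0,0]},
    {"grip":0,"travel":[-2,0,0],"delta_rot":[0,0,0]},
    {"grip":0,"travel":[-2,0,0],"delta_rot":[0,0,0]},
    {"grip":0,"travel":[-3,0,0.2],"delta_rot":[0,0,0]},
    {"grip":0,"travel":[-4,0,0.4],"delta_rot":[0,0,0]},
    {"grip":0,"travel":[-5,0,0.5],"delta_rot":[0,0,0]},
    {"grip":0,"travel":[-4,0,0.4],"delta_rot":[0,0,0]},
  ],
)

```text
t: 14.0
tool_pos: [605.6, -4.3, 66.2]
tcp_rot: [-0.033, 0.999, 0.0, -0.0]
contact_force: [-0.8, 0.1, 0.3]
grip_width: 42.6
finger_force: 0.0
```

```bash
python3 w.py 48 e; python3 - <<'E'
from plant import optics
import cv2,numpy as np
d=optics.snapshot("side");np.savez("side7.npz",**d)
a=d["image"][140:240,310:430,::-1]
cv2.imwrite("pics/c7.png",cv2.resize(a,(720,600),interpolation=cv2.INTER_CUBIC))
E
```

```text
px [403. 214.] [ 9. 32.] stand xy [ -0.8 -63.3]
tcp stand [125.5  65.6  66.2] F [-0.5 -0.3 -0.4] 14.05
```

View pics/c7.png

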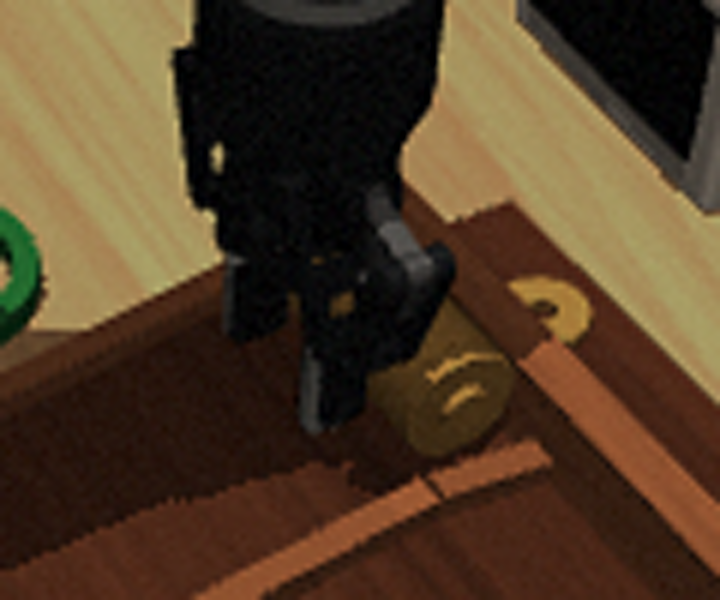

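The weight at crop (455,390) is past the crest and appears to be at the stop, with no force on the fingers. I'll creep on until I feel the stop through it.

>>> arm_command(
  deltas=[
    {"grip":0,"travel":[-1,0,0.1],"delta_rot":[0,0,0]},
    {"grip":0,"travel":[-1,0,0.1],"delta_rot":[0,0,0]},
    {"grip":0,"travel":[-1,0,0.1],"delta_rot":[0,0,0]},
  ],
)

```text
t: 14.48
tool_pos: [608.3, -4.1, 66.0]
tcp_rot: [-0.033, 0.999, -0.0, 0.0]
contact_force: [0.1, 0.2, 0.3]
grip_width: 42.7
finger_force: 0.0
```

>>> arm_command(
  deltas=[
    {"grip":0,"travel":[-1,0,0],"delta_rot":[0,0,0]},
    {"grip":0,"travel":[-1,0,0],"delta_rot":[0,0,0]},
  ],
)

```text
t: 14.72
tool_pos: [610.3, -4.0, 66.0]
tcp_rot: [-0.033, 0.999, -0.0, -0.0]
contact_force: [-0.1, 0.2, 0.0]
grip_width: 42.7
finger_force: 0.0
```

No contact at the end position, so the weight has rolled home on its own. I'll back off, rise and move clear.

>>> arm_command(
  deltas=[
    {"grip":0,"travel":[3,0,0],"delta_rot":[0,0,0]},
    {"grip":0,"travel":[8,0,-1],"delta_rot":[0,0,0]},
    {"grip":0,"travel":[12,0,-6],"delta_rot":[0,0,0]},
    {"grip":0,"travel":[10,0,-25],"delta_rot":[0,0,0]},
    {"grip":0,"travel":[0,0,-40],"delta_rot":[0,0,0]},
    {"grip":0,"travel":[15,0,-40],"delta_rot":[0,0,0]},
    {"grip":0,"travel":[40,0,-30],"delta_rot":[0,0,0]},
    {"grip":0,"travel":[40,30,0],"delta_rot":[0,0,0]},
    {"grip":0,"travel":[40,40,0],"delta_rot":[0,0,0]},
    {"grip":0,"travel":[30,40,0],"delta_rot":[0,0,0]},
    {"grip":0,"travel":[0,30,0],"delta_rot":[0,0,0]},
    {"grip":0,"travel":[0,0,0],"delta_rot":[0,0,0]},
  ],
)

```text
t: 16.23
tool_pos: [402.6, 123.9, 208.4]
tcp_rot: [-0.034, 0.999, 0.0, 0.001]
contact_force: [0.1, -0.1, 1.4]
grip_width: 42.5
finger_force: 0.0
```

```bash
python3 w.py 62 f; python3 - <<'E'
from plant import optics
import cv2
a=optics.snapshot("side")["image"][140:340,240:480,::-1]
b=cv2.imread("pics/top_f.png")
cv2.imwrite("pics/c8.png",cv2.hconcat([cv2.resize(a,(420,350)),cv2.resize(b,(311,350))]))
E
```

```text
px [403. 214.] [ 9. 32.] stand xy [ -1.4 -61.1]
px [332. 134.] [10. 51.] stand xy [165.6  65.2]
px [329. 104.] [16. 16.] stand xy [226.6  67.9]
tcp stand [-68.6 206.1 208.3] F [0.4 0.1 0.6] 16.275
```

View pics/c8.png

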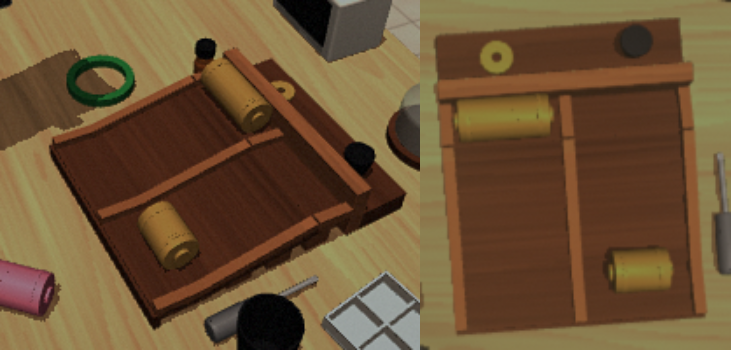

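The pictures show the long weight resting flat against the stop in the left lane (top crop (503,117), stand x about 165). The short weight and the other things haven't moved and the arm is clear, so I'm handing in.

```bash
python3 -c "
from plant import ctrl
print(ctrl.finish_job())"
```

```text
the job is handed in; nothing more can be done
None
```

The long weight was pushed up the left lane by fingertip; past the crest it rolled the last stretch ahead of the fingers and now rests against the stop board, with the arm clear, the short weight still at the foot, nothing else seen to have moved, and the job handed in at about 16 s.

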